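# Seat the bead block and snap the toggle clamp shut

## Robot

A 6-joint arm with a two-finger parallel gripper is mounted at the origin on the work surface. World frame = base frame: x ahead of the robot, y to its left, z up, the work surface at z = 0. Lengths are in m, angles in rad, forces in N, time in s.
With the tool pointing down it reaches from about 0.3 to 0.875 m from the base axis. Payload 6.4 kg.
Tool frame: the origin (TCP) lies at the very end of the fingers, on their centre line; the grasp point (between the pads) lies bot.grip_depth behind it (bot.grip_depth is the distance from the TCP to the grasp point, in m); x points along the fingers, z is the direction in which the jaws open and shut, and the axes are right-handed (so a half turn about x gives the same grasp; the last joint's range is limited). The gripper opens to 88 mm and grips with 3 to 60 N. Pads are 18 mm wide; open, the fingers measure 123 mm over their backs; the gripper's body (75 mm by 187 mm) begins 45 mm behind the grasp point.
Start: joints at [1.092, 0.181, 1.607, -0, 1.354, -0.206], TCP at [0.155, 0.554, 0.239] pointing down, gripper open.
Joint ranges: [-2.99, 2.99], [-0.89, 2.07], [0.3, 2.58], [-1.14, 4.28], [0, 2.63], [-3.12, 3.12]. Speed limits (rad/s): [2.57, 2.57, 3.01, 3.14, 3.14, 3.14].

## Interface

Orientations are given as [roll, pitch, yaw] about the fixed x, y, z axes, in that order (R = Rz(yaw) Ry(pitch) Rx(roll)).
In Python, from bench import bot, camera, job, look_for gives the robot as it stands. The module is installed in compiled form; this text tells all that it offers.
- The arm moves only by the shell command python3 -m pendant 'ROWS' [OPENING] [FORCE]. ROWS is JSON, a list of rows, each a list of 4 numbers: the shift along the tool's x, y, z in mm, then the turn about the tool's x in rad. In form: [[tx, ty, tz, spin], ...]. A call has 1 to 20 rows; each row is the pose to reach, as a shift and turn from the pose commanded when the call began, along the tool's axes at that moment; what a row does not reach only later rows make up. A row lasts 1/8 s, in which the tool goes at most 62.5 mm and 10.7 degrees, less where a joint would pass 70% of its speed; a pose out of reach is approached as far as the arm can. A call with a gripper value outside its range is refused whole. OPENING is the closure, from 0 (fully open) to 1 (shut), set as the call begins (- or left out, the last holds). The fingers move at their own pace and stop on an object; FORCE is the grip in N (left out, the last holds). Time passes only in rows, so rows that repeat a pose let the fingers close. It gives the time, the measured TCP pose, the force and the opening at its end, in the units of the state.
- bot.observe(): the state, without advancing time (a new reading comes with each control period).
- camera(name): name is "scene" or "top" or "wrist"; returns a dict with "pixels" (420x560x3 uint8, blue, green, red), "depth" (420x560 float32, m along the optical axis (not along the pixel's ray), 0 where there is no reading), "fx", "fy", "cx", "cy" (pixels), "position" and "orientation" of the camera in the world; the wrist camera has in their place "T_tool_cam" (4x4, takes a point from camera to tool coordinates, whose origin is the TCP and whose axes are the tool frame's). Camera axes: x right, y up, looking along -z (the intrinsics and any distortion apply to the point x, -y, -z); pixel columns grow to the right and rows downward; lengths in m; the calibration is good to about 2 mm. A picture is of the moment at which its call begins: read the wrist's pose just before it.
- job.finish_job(): hands the job in, once; it reports no verdict.
Trained networks look in a picture, given as the dict that the camera call returned (one of the last four; its "shot" number tells which), for a name from the list of things; names that differ only in an ending like _2 or _b are one class to them, and where a whole thing is asked for, a point or a joint stands for the part that bears it (a point fixed in the world has none). Each returns a list of dicts, best first, with "confidence" (0 to 1); they miss things now and then, are a little off and sometimes report something else, mostly with a low value. They report only what shows in the picture. A call takes as long as a camera call. They do not tell look-alikes from the thing itself.
- look_for(picture, target): "bbox" ([centre column, centre row, width, height] in pixels, round what is visible of it).
The state is a dict: "time": time; "joints": joint angles; "joint_vel": joint speeds; "tau": joint torques, N m; "tool_pos": TCP position; "tool_rot": TCP orientation; "ft_force": force on the tool from outside, world axes, zero at the start; "torque": the same for the moment, N m; "gripper_width": finger opening in m.
Only numpy, scipy, OpenCV 4.12 (cv2) and the standard library are available. Lean on these libraries where they do the work, as an engineer would, in place of code of your own. Each camera call takes 0.05 s, during which the arm holds its last target.

## Task

In the bracelet jig, slide the wooden bead block along its channel until it sits fully home against the orange stop with the brass seat pin pressed in, pressing gently so that nothing is forced. Then push the red toggle handle over with a fingertip, again without forcing it, until the clamp snaps shut and holds the block, and let go. Leave the spool, bangles, jar and pliers where they are.

Things in the scene. Friction and masses are not known exactly. Their poses are not given: they have to be found in the camera images.
- jig: Aluminium clamping jig fixed to the table, base plate 315 x 170 x 12 mm. Origin on the table plane under the channel's centre line; +x runs along the channel towards stop and clamp, z up. Plate spans x -190 to +125, y -125 to +45 mm; its apron at y below -32 mm carries the spool and the blue bangle.
- channel (a point): Middle of the channel floor, 12 mm above the table, jig x -67.5 mm. The channel is 47 mm wide, between two grey rails 12 mm high and 8 mm thick, 225 mm long along the jig's x. It ends in the orange stop.
- seat_pin (a joint): Sprung brass seat pin (8 mm diameter, light: under 1 N) sticking out of the orange stop's face towards the block: 0 = fully out, 8 mm proud; 0.008 m = pushed flush with the face, the block home. The rigid stop (14 mm thick, 44 wide, 26 high) has been bolted anywhere with its face at jig x +20 to +45 mm; that place is not measured and must be felt or seen.
- block: Pale wooden bead block with two rows of coloured beads, 110 long (x) x 44 wide x 34 mm high, 0.25 to 0.5 kg, loose in the channel (1.5 mm clearance each side), 35 to 95 mm short of the stop, beads 4 mm proud. Origin at the centre of its underside; +x points to the stop: leading face at x +55 mm, rear face at x -55 mm.
- clamp_hinge (a point): Hinge axis (along jig y) of the toggle clamp, between two dark steel cheeks 34 mm long, 44 mm wide overall, up to 12 mm above the hinge. At jig x 85, y 0, z 60 mm. The moving clamp carries the red handle and an arm 84 mm long with a rubber pad, at elevation 1.25 rad minus the joint value, on the block's side.
- clamp (a joint): Toggle clamp angle, rad. 0 = open (handle leans to jig +x); grows as the handle is pushed over towards the bead block (jig -x). A spring resists, most near 0.8 (6 to 7 N at the handle's end, more nearer the hinge), and throws it back open if let go before about 1.17; past that it snaps shut by itself, the pad meeting the block's top at about 1.25 (1.32 with no block). Hard stops at both ends.
- clamp_tip (a point): On the red handle's axis, 88 mm from the hinge axis, centre of its rounded end (radius 8 mm; red from 42 to 88 mm out, steel rod of radius 5 below). At joint value q it lies in the jig frame at x = 85 - 88 cos(2.297 - q), y = 0, z = 60 + 88 sin(2.297 - q) mm: 58 mm beyond the hinge when open, 44 mm before it when shut.
- spool: bystander: white spool of pink thread, 40 dia x 40 high, standing on the jig's side apron; origin at centre of underside, sizes in mm
- bangle_blue: bystander: blue and white bead bangle, about 68 outer diameter, 10 high, lying on the jig's side apron; origin at centre of underside, sizes in mm
- bangle_red: bystander: red bead bangle, about 70 outer diameter, 10 high, on the table; origin at centre of underside, sizes in mm
- bangle_violet: bystander: violet and white bead bangle, about 70 outer diameter, 10 high, on the table; origin at centre of underside, sizes in mm
- bead_jar: bystander: yellow bead jar with white lid, 60 dia x 60 high, on the table; origin at centre of underside, sizes in mm
- pliers: bystander: pliers with teal handles, 150 long x 50 wide, 13 high, lying on the table; origin on the underside near the middle, sizes in mm
Not all that is in view belongs to the job. Of the things shaped like the block, the wooden one is meant.

How it is judged:
On the way, in this order (a step that is already met when the one before it is completed fails the run):
1. the bead block is home against the stop (seat pin pressed in, gap under 2 mm) while the clamp is still open (value of joint seat_pin above 0.006 m and value of joint clamp below 0.5 rad), for 0.2 s.
2. the toggle is pushed over its centre and the clamp is shut (value of joint clamp above 1.2 rad), for 0.2 s.
At the end, for the whole second after the job is handed in: The bead block rests on the channel floor with its leading face within 2 mm of the stop (seat pin pressed in over 6 of its 8 mm), the toggle clamp is shut (joint between 1.2 and 1.29 rad) with its pad bearing on the block (over 0.8 N), all at rest (value of joint seat_pin above 0.006 m and z of block in the frame of jig below 0.014 m and value of joint clamp between 1.2 and 1.29 rad and contact force between clamp and block above 0.8 N and x of block in the frame of jig above -0.04 m and linear speed of block below 0.01 m/s); the robot touches nothing.
It fails at once if the robot pushes the bead block with more than 20 N (contact force between any of the fingers, the arm and block above 20 N).
It fails at once if the robot pushes the clamp with more than 20 N (contact force between any of the fingers, the arm and clamp above 20 N).
It fails at once if the bead block is lifted or tipped (angle between block's own z axis and vertical above 0.12 rad or z of block in the frame of jig above 0.022 m).
It fails at once if a bystander is moved by more than 15 mm (distance of any of spool, bangle_blue, bangle_red, bangle_violet, bead_jar, pliers from where it was at the start of the episode above 0.015 m).
It also fails if it takes over 64 s, if anything falls off the work surface, if the arm or the gripper's body presses on something with over 40 N, if the wrist force passes 120 N, or if a joint passes its speed limit or range.

## Working session

There is one attempt and no reset: what is moved stays moved. The work goes in short steps, Python scripts to look and compute and a shell command to move; the robot and the scene stay as the last step left them, time stands still between calls to the robot, and variables do not carry over. Pictures are saved under pics/ and viewed, and the job is handed in when it is done.

```bash
mkdir -p pics; ls; python3 - <<'E'
from bench import bot,camera,look_for
import cv2
o=bot.observe(); print(o['time'],o['tool_pos'],o['tool_rot'],bot.grip_depth,o['ft_force'],o['gripper_width'])
for n in ['scene','top']:
    p=camera(n); cv2.imwrite(f'pics/{n}0.png',p['pixels']); print(n,p['fx'],p['fy'],p['cx'],p['cy'],p['position'],p['orientation'],[k for k in p])
    for t in ['jig','block','clamp','seat_pin','spool','bangle_blue']:
        print(t,[(x['bbox'],round(x['confidence'],2)) for x in look_for(p,t)][:3])
E
```

```text
pics
0.0 [0.15465336 0.55325696 0.23783139] [ 2.93686118  1.5690539  -2.04828662] 0.0187 [-0.17226447 -0.57817208  1.04692731] 0.0883302787722128
scene 493.76231719282237 493.76231719282237 282.7162698528953 214.20343942202493 [1.24732034 0.0669228  1.03595064] [ 0.68337571 -0.01777357  1.74560667] ['pixels', 'depth', 'fx', 'fy', 'cx', 'cy', 'position', 'orientation', 'shot']
jig [([309.4, 263.8, 151.8, 85.8], 0.59)]
block [([298.6, 204.6, 40.8, 28.4], 0.88), ([357.9, 195.4, 42.1, 33.3], 0.81), ([289.5, 248.8, 43.4, 23.8], 0.61)]
clamp [([362.7, 232.4, 46.6, 26.9], 0.83)]
seat_pin [([179.8, 208.5, 19.1, 24.4], 0.16)]
spool [([251.3, 279.3, 14.3, 24.8], 0.67)]
bangle_blue [([307.2, 281.4, 32.1, 20.7], 0.56)]
top 477.32558049184456 477.32558049184456 278.32460164793326 204.62074627047022 [ 0.36381771 -0.03952694  1.27029031] [ 0.11520387  0.00834349 -1.5831822 ] ['pixels', 'depth', 'fx', 'fy', 'cx', 'cy', 'position', 'orientation', 'shot']
jig [([253.9, 182.4, 138.5, 77.2], 0.94)]
block [([276.4, 194.2, 41.4, 22.7], 0.98), ([218.6, 279.5, 41.5, 37.0], 0.8), ([278.4, 255.3, 44.1, 28.3], 0.69)]
clamp [([206.6, 195.4, 47.1, 15.2], 0.56)]
seat_pin []
spool [([302.5, 155.2, 14.4, 19.8], 0.78)]
bangle_blue [([253.8, 166.7, 25.0, 23.3], 0.76)]
```

View pics/scene0.png

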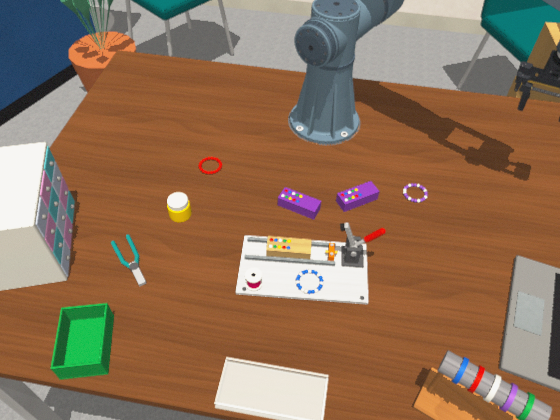

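View pics/top0.png

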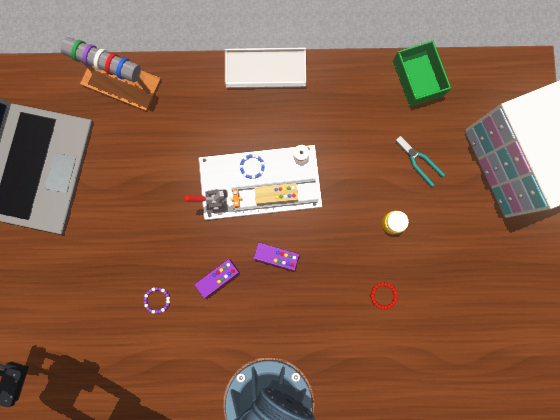

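The wooden block is at top (276,194) and scene (289,249). The look-alikes are two violet blocks, at top (218,279) and (278,255). The stop is orange at top (236,198), and the red handle is at top (195,199), leaning left, so the clamp is open.

```bash
cat > h.py <<'E'
import numpy as np, cv2
from scipy.spatial.transform import Rotation as R
def cloud(p,o=None):
    d=p['depth']; v,u=np.mgrid[0:420,0:560]
    P=np.stack([(u-p['cx'])/p['fx']*d,-(v-p['cy'])/p['fy']*d,-d],-1)
    if 'position' in p:
        return P@R.from_euler('xyz',p['orientation']).as_matrix().T+p['position']
    T=np.array(p['T_tool_cam']); P=P@T[:3,:3].T+T[:3,3]
    return P@R.from_euler('xyz',o['tool_rot']).as_matrix().T+o['tool_pos']
E
python3 - <<'E'
from bench import bot,camera
from h import *
p=camera('top'); W=cloud(p); im=p['pixels']
hsv=cv2.cvtColor(im,cv2.COLOR_BGR2HSV)
cv2.imwrite('pics/topcrop.png',cv2.resize(im[130:310,170:340],None,fx=4.4,fy=3.3,interpolation=cv2.INTER_CUBIC))
z=W[...,2]
print('table z',np.median(z[300:340,300:350]))
m=(z>0.006)&(z<0.02); m[:140]=0;m[225:]=0;m[:,:190]=0;m[:,330:]=0
m=cv2.morphologyEx(m.astype(np.uint8),cv2.MORPH_CLOSE,np.ones((15,15)))
m=cv2.morphologyEx(m,cv2.MORPH_OPEN,np.ones((5,5)))
c=max(cv2.findContours(m,0,1)[0],key=cv2.contourArea)
pts=W[c[:,0,1],c[:,0,0]]; pts=pts[abs(pts[:,2]-0.012)<0.008]
r=cv2.minAreaRect(pts[:,:2].astype(np.float32)*1000); print(r,cv2.boxPoints(r))
# masks
sub=np.zeros(z.shape,bool); sub[140:225,180:330]=1
red=sub&((hsv[...,0]<6)|(hsv[...,0]>174))&(hsv[...,1]>180)&(hsv[...,2]>100)
org=sub&(abs(hsv[...,0].astype(int)-13)<5)&(hsv[...,1]>180)
for n,k in [('red',red),('org',org)]:
    q=W[k]; print(n,len(q),np.median(q,0),q.min(0),q.max(0))
print('blockz',np.median(z[188:200,262:290]), W[194,276])
E
```

```text
table z 0.0002668995838563948
((572.6937255859375, 18.501434326171875), (349.24041748046875, 206.45315551757812), 89.18675994873047) [[ 466.9991  -154.63606]
 [ 673.43146 -157.5663 ]
 [ 678.3883   191.63893]
 [ 471.956    194.56917]]
red 116 [0.51718092 0.17485887 0.11903182] [ 0.50968478 -0.07187322 -0.00067673] [0.54043029 0.22231962 0.13676577]
org 35 [0.52309219 0.07934053 0.03779369] [ 0.36381771 -0.03952694  0.03282342] [0.53356383 0.08719795 1.27029031]
blockz 0.04641146517132133 [ 0.53297573 -0.02542495  0.04881839]
```

View pics/topcrop.png

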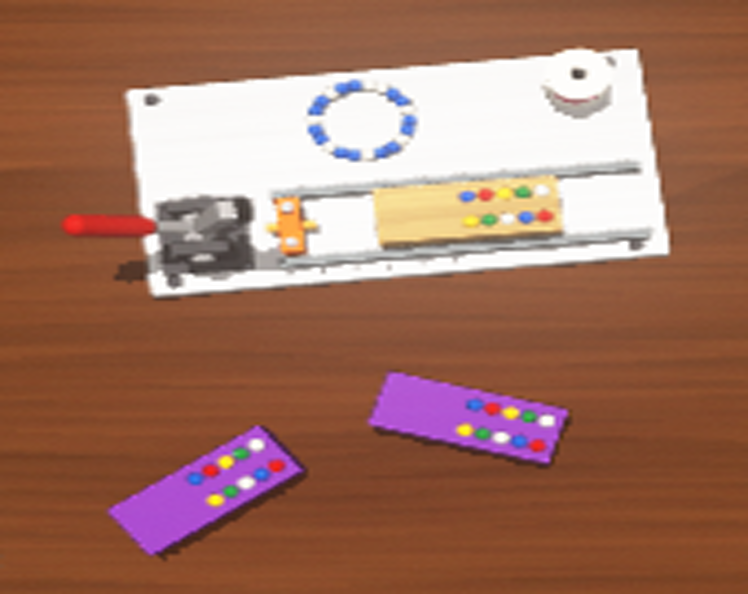

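```bash
cat >> h.py <<'E'
def ray(p,uv,z,o=None):
    uv=np.atleast_2d(uv).astype(float)
    d=np.stack([(uv[:,0]-p['cx'])/p['fx'],-(uv[:,1]-p['cy'])/p['fy'],-np.ones(len(uv))],-1)
    if 'position' in p: M=R.from_euler('xyz',p['orientation']).as_matrix(); c=np.array(p['position'])
    else:
        T=np.array(p['T_tool_cam']);Rt=R.from_euler('xyz',o['tool_rot']).as_matrix()
        M=Rt@T[:3,:3]; c=Rt@T[:3,3]+o['tool_pos']
    d=d@M.T
    return c+d*((z-c[2])/d[:,2])[:,None]
E
python3 - <<'E'
from bench import bot,camera
from h import *
p=camera('top'); im=p['pixels']
g=im.min(2); m=(g>170).astype(np.uint8); m[:140]=0;m[225:]=0;m[:,:190]=0;m[:,330:]=0
c=cv2.findContours(m,0,1)[0]; c=np.vstack([k for k in c if cv2.contourArea(k)>20])
h=cv2.convexHull(c)[:,0]
w=ray(p,h,0.012)[:,:2]*1000
r=cv2.minAreaRect(w.astype(np.float32)); print('white',r); 
uv=[(198.9,157.6),(315,145.2),(321.8,206.7),(204.5,220)]
w=ray(p,uv,0.012)[:,:2]; print(w)
J=np.array([(.125,-.125),(-.19,-.125),(-.19,.045),(.125,.045)])
# rigid fit
a=J-J.mean(0); b=w-w.mean(0); th=np.arctan2((a[:,0]*b[:,1]-a[:,1]*b[:,0]).sum(),(a*b).sum())
Rm=np.array([[np.cos(th),-np.sin(th)],[np.sin(th),np.cos(th)]]); t=w.mean(0)-Rm@J.mean(0)
print('yaw',th,'t',t,'res',(w-(J@Rm.T+t))*1000)
inv=lambda P:(P[:,:2]-t)@Rm
def uvc(x,y): return (x/4.4+170,y/3.3+130)
print('block top corners',inv(ray(p,[uvc(374,189),uvc(378,248)],0.046))*1000, inv(ray(p,[uvc(562,178),uvc(566,232)],0.046))*1000)
print('stop face',inv(ray(p,[uvc(304,200),uvc(306,250)],0.038))*1000)
print('tip',inv(ray(p,[uvc(68,224)],0.126))*1000)
print('spool top',inv(ray(p,[uvc(578,75)],0.052))*1000)
E
```

```text
white ((573.8311767578125, 18.361251831054688), (171.80035400390625, 313.8218078613281), 5.6142048835754395)
[[ 0.63963223  0.18108999]
 [ 0.66917462 -0.13150808]
 [ 0.50246052 -0.14598667]
 [ 0.47117248  0.16510628]]
yaw 1.6665410421487659 t [0.52768621 0.04570259] res [[-0.53166313 -0.98990819]
 [-1.10280204 -0.03068861]
 [ 1.40448878  1.74247172]
 [ 0.2299764  -0.72187492]]
block top corners [[-19.04860536 -22.31025549]
 [-16.60648711  24.38379259]] [[-130.17386589  -18.89834128]
 [-127.69281024   23.86484356]]
stop face [[ 23.46612748 -19.36241898]
 [ 26.21090593  20.36777541]]
tip [[147.79067523  -2.23015256]]
spool top [[-148.51993667  -98.55162292]]
```

```bash
cat >> h.py <<'E'
YAW=1.668; T0=np.array([0.5277,0.0457])
def j2w(x,y,z):
    c,s=np.cos(YAW),np.sin(YAW); return np.array([T0[0]+(c*x-s*y)/1000,T0[1]+(s*x+c*y)/1000,z/1000])
def w2j(P):
    P=np.atleast_2d(P); c,s=np.cos(YAW),np.sin(YAW); d=P[:,:2]-T0
    return np.c_[d@np.array([c,s]),d@np.array([-s,c]),P[:,2]]*1000
def plan(o,*tg):
    M=R.from_euler('xyz',o['tool_rot']).as_matrix()
    print('tool axes (world cols)\n',M.round(3),'jig tcp',w2j(o['tool_pos']).round(1))
    jx=M.T@np.array([np.cos(YAW),np.sin(YAW),0]); print('jig x in tool',jx.round(3),'spin to put tool y on jig x',np.arctan2(jx[2],jx[1]))
    for t in tg: print(t,(M.T@(j2w(*t)-o['tool_pos'])*1000).round(1))
E
python3 - <<'E'
from bench import bot
from h import *
plan(bot.observe(),(-160,0,238),(-160,0,90))
E
```

```text
tool axes (world cols)
 [[-0.    -0.963  0.269]
 [-0.     0.269  0.963]
 [-1.    -0.    -0.   ]] jig tcp [[541.8 321.7 238.7]]
jig x in tool [-0.     0.362  0.932] spin to put tool y on jig x 1.200808073493569
(-160, 0, 238) [   0.7 -553.8 -538. ]
(-160, 0, 90) [ 148.7 -553.8 -538. ]
```

```bash
python3 -m pendant '[[0,-55,-54,0.1],[0,-110,-108,0.2],[0,-165,-160,0.3],[0,-210,-204,0.4],[0,-255,-248,0.5],[0,-300,-291,0.6],[0,-345,-335,0.7],[0,-390,-379,0.8],[0,-435,-423,0.9],[0,-480,-466,1.0],[0,-520,-505,1.1],[0,-554,-538,1.2],[0,-554,-538,1.2],[0,-554,-538,1.2],[0,-554,-538,1.2],[0,-554,-538,1.2],[0,-554,-538,1.2]]' 1 20
python3 - <<'E'
from bench import bot,camera
from h import *
o=bot.observe(); print(o['time'],o['joints'],o['gripper_width'],o['ft_force']); plan(o,(-160,0,90),(-145,0,28))
p=camera('wrist'); cv2.imwrite('pics/w1.png',p['pixels']);
p=camera('top'); cv2.imwrite('pics/t1.png',p['pixels']);
E
```

```text
time: 2.92
tool_pos: [0.5433, -0.1125, 0.2391]
tool_rot: [-0.352, 1.57, -0.252]
ft_force: [0.2, 0.0, 0.4]
gripper_width: 0.0006
2.925 [-4.18196074e-01  1.35374335e-01  1.65820642e+00  7.25580088e-05
  1.34758943e+00 -5.17859519e-01] 0.0006175932586635211 [0.21390391 0.02115693 0.4451834 ]
tool axes (world cols)
 [[ 0.    -0.099  0.995]
 [-0.     0.995  0.099]
 [-1.    -0.     0.   ]] jig tcp [[-1.590e+02 -2.000e-01  2.391e+02]]
jig x in tool [-0.     1.     0.002] spin to put tool y on jig x 0.002443755187958527
(-160, 0, 90) [149.1  -1.   -0.2]
(-145, 0, 28) [ 2.111e+02  1.400e+01 -2.000e-01]
```

View pics/w1.png

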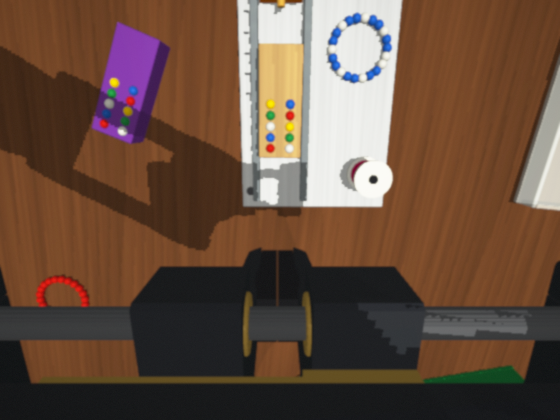

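The wrist view confirms the pale wooden block in the channel (rear edge at row ≈157, columns 259–300). The violet look-alike is at the left (130,85), and the spool at (372,178) is clear of the fingers.

```bash
python3 - <<'E'
from bench import bot,camera
from h import *
o=bot.observe(); p=camera('wrist')
print('rear top edge',w2j(ray(p,[(259,157),(300,157)],0.046,o)))
print('front top edge',w2j(ray(p,[(260,44),(301,44)],0.046,o)))
print('plate corner -190,45 / -190,-125',w2j(ray(p,[(243,206),(383,206)],0.012,o)))
print('depth rear', w2j(cloud(p,o)[150,270]), w2j(cloud(p,o)[185,268]))
E
```

```text
rear top edge [[-125.46692807   19.10853813   46.        ]
 [-125.35316733  -24.20131429   46.        ]]
front top edge [[-17.58113074  16.74780363  46.        ]
 [-17.47174937 -22.70303114  46.        ]]
plate corner -190,45 / -190,-125 [[-188.39361368   41.17842357   12.        ]
 [-187.95942078 -128.81828017   12.        ]]
depth rear [[-117.92255076    7.41436019   48.41941697]] [[-162.77231321   10.74681713   10.10664699]]
```

```bash
python3 -m pendant '[[60,6,1,0],[120,12,1,0],[170,12,1,0],[200,12,1,0],[211,12,1,0],[211,12,1,0],[211,12,1,0]]'
python3 - <<'E'
from bench import bot,camera
from h import *
o=bot.observe(); print(o['time'],o['ft_force']); plan(o)
p=camera('wrist'); cv2.imwrite('pics/w2.png',p['pixels']); print([(x['bbox'],x['confidence']) for x in look_for(p,'block')] if 0 else '')
E
```

```text
time: 3.95
tool_pos: [0.5446, -0.1021, 0.0293]
tool_rot: [-0.496, 1.568, -0.398]
ft_force: [-0.2, -0.6, 0.8]
gripper_width: 0.0003
3.95 [-0.19810538 -0.57193694  0.75686276]
tool axes (world cols)
 [[ 0.003 -0.098  0.995]
 [-0.001  0.995  0.098]
 [-1.    -0.001  0.002]] jig tcp [[-148.7   -2.4   29.3]]
jig x in tool [-0.001  1.     0.001] spin to put tool y on jig x 0.0007756728137710348
```

View pics/w2.png

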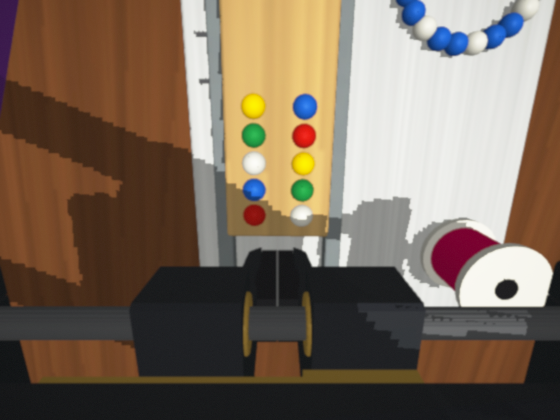

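Fingers are centred behind the block (column 278 vs the block's 278). I'll push slowly.

```bash
python3 -m pendant '[[0,3,0,0],[0,6,0,0],[0,9,0,0],[0,11,0,0],[0,13,0,0],[0,15,0,0],[0,17,0,0],[0,19,0,0],[0,21,0,0],[0,23,0,0]]'; python3 -m pendant '[[0,2,0,0],[0,4,0,0],[0,6,0,0],[0,8,0,0],[0,10,0,0],[0,12,0,0],[0,14,0,0]]'
python3 - <<'E'
from bench import bot,camera
from h import *
o=bot.observe(); print(o['time'],o['ft_force']); plan(o)
p=camera('top'); cv2.imwrite('pics/t3.png',cv2.resize(p['pixels'][130:240,170:340],None,fx=4.4,fy=4.4,interpolation=2))
p=camera('wrist'); cv2.imwrite('pics/w3.png',p['pixels'])
E
```

```text
time: 5.25
tool_pos: [0.5411, -0.0786, 0.0278]
tool_rot: [-0.92, 1.571, -0.822]
ft_force: [-0.7, -2.3, 0.7]
gripper_width: 0.0004
time: 6.12
tool_pos: [0.5397, -0.0647, 0.0278]
tool_rot: [-0.659, 1.571, -0.561]
ft_force: [0.6, -2.7, 1.9]
gripper_width: 0.0007
6.125 [ 0.62022183 -2.69949851  1.88115506]
tool axes (world cols)
 [[ 0.    -0.098  0.995]
 [-0.     0.995  0.098]
 [-1.    -0.     0.   ]] jig tcp [[-111.    -1.3   27.8]]
jig x in tool [-0.     1.     0.001] spin to put tool y on jig x 0.0007812027980170059
```

View pics/t3.png

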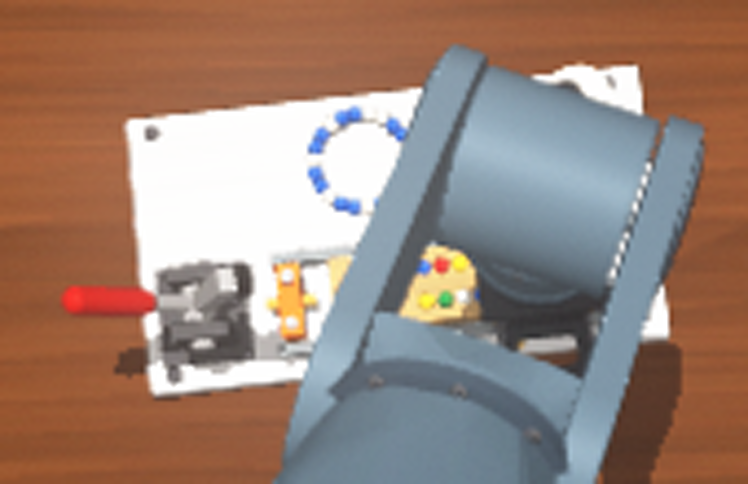

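View pics/w3.png

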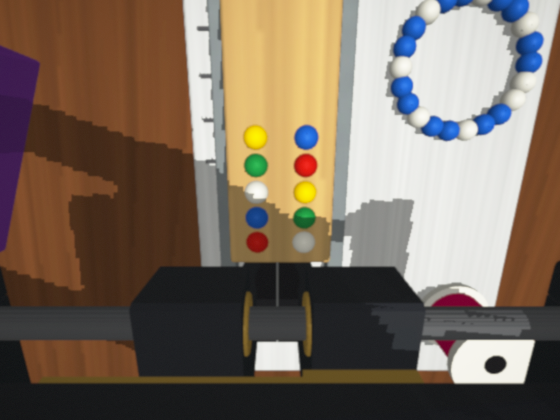

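Push force is about 2.5 N (friction). The top view shows the block's front edge at crop x≈330 against the stop face at ≈305, so roughly 14 mm remains.

```bash
for i in 1; do python3 -m pendant '[[0,1,0,0],[0,2,0,0],[0,3,0,0],[0,4,0,0],[0,5,0,0],[0,6,0,0]]'; done; python3 -m pendant '[[0,1,0,0],[0,2,0,0],[0,3,0,0]]';  python3 -m pendant '[[0,0.5,0,0],[0,1,0,0],[0,1.5,0,0]]'; python3 - <<'E'
from bench import bot,camera
from h import *
o=bot.observe(); print(o['time'],o['ft_force']); plan(o)
p=camera('top'); cv2.imwrite('pics/t4.png',cv2.resize(p['pixels'][170:220,190:270],None,fx=8,fy=8,interpolation=2))
E
```

```text
time: 6.98
tool_pos: [0.539, -0.0587, 0.0277]
tool_rot: [2.739, 1.571, 2.837]
ft_force: [0.3, -2.1, 0.7]
gripper_width: 0.0004
time: 7.35
tool_pos: [0.5387, -0.0557, 0.0277]
tool_rot: [2.683, 1.571, 2.781]
ft_force: [0.2, -2.1, 0.9]
gripper_width: 0.0006
time: 7.72
tool_pos: [0.5386, -0.0543, 0.0277]
tool_rot: [-3.141, 1.571, -3.043]
ft_force: [-0.7, -2.0, 0.8]
gripper_width: 0.0001
7.725 [-0.67449035 -1.98261694  0.78671649]
tool axes (world cols)
 [[-0.    -0.098  0.995]
 [-0.     0.995  0.098]
 [-1.    -0.    -0.   ]] jig tcp [[-100.6   -1.1   27.7]]
jig x in tool [-0.     1.     0.001] spin to put tool y on jig x 0.0008168518202253082
```

View pics/t4.png

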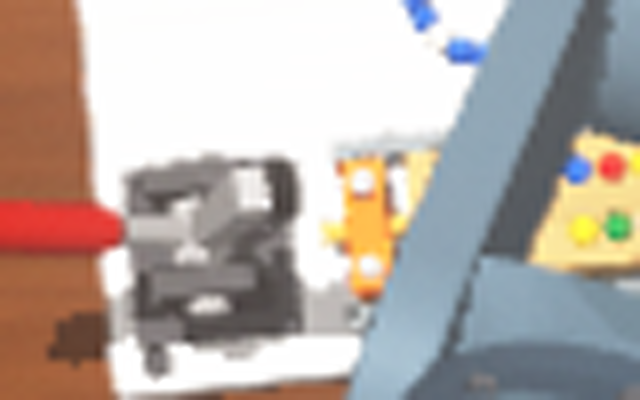

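```bash
for r in 1; do python3 -m pendant '[[0,0.5,0,0],[0,1,0,0],[0,1.5,0,0]]'|grep -E 'pos|force';python3 -m pendant '[[0,0.5,0,0],[0,1,0,0]]'|grep -E 'pos|force'; python3 -m pendant '[[0,0.5,0,0],[0,1,0,0]]'|grep -E 'pos|force'; done
```

```text
tool_pos: [0.5385, -0.0528, 0.0277]
ft_force: [0.6, -2.2, 0.0]
tool_pos: [0.5384, -0.0518, 0.0277]
ft_force: [0.4, -2.2, -0.2]
tool_pos: [0.5383, -0.0508, 0.0277]
ft_force: [-0.8, -2.4, 0.5]
```

```bash
python3 -m pendant '[[0,0.5,0,0],[0,0.5,0,0]]'|grep -E 'pos|force';python3 -m pendant '[[0,0.5,0,0],[0,0.5,0,0]]'|grep -E 'pos|force';python3 -m pendant '[[0,0.5,0,0],[0,0.5,0,0]]'|grep -E 'pos|force'; python3 - <<'E'
from bench import bot,camera
from h import *
o=bot.observe(); print(o['time'],o['ft_force'],w2j(o['tool_pos']))
p=camera('top'); cv2.imwrite('pics/t5.png',cv2.resize(p['pixels'][170:220,190:270],None,fx=8,fy=8,interpolation=2))
E
```

```text
tool_pos: [0.5382, -0.0502, 0.0277]
ft_force: [0.3, -1.7, -0.5]
tool_pos: [0.5382, -0.0497, 0.0277]
ft_force: [0.1, -1.8, -0.2]
tool_pos: [0.5381, -0.0493, 0.0277]
ft_force: [-0.8, -2.2, 0.2]
9.4 [-0.81251493 -2.23296067  0.16168624] [[-95.55429311  -1.15145876  27.68493191]]
```

View pics/t5.png

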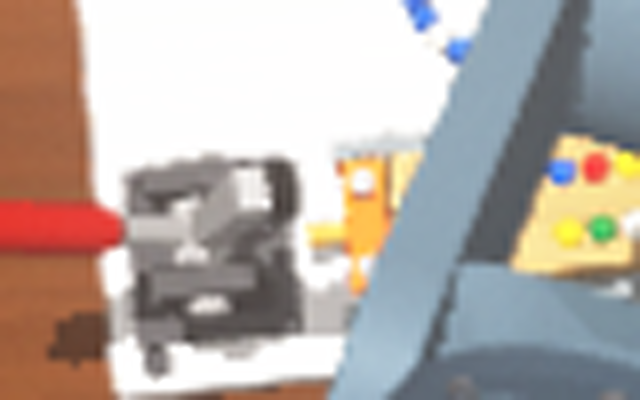

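The pin's tail now shows behind the stop and the gap is about 1 px (388 to 390). I'll continue in half-millimetre steps until the force rises.

```bash
m='[[0,0.5,0,0],[0,0.5,0,0]]'; python3 -m pendant '[[0,0.5,0,0],[0,0.5,0,0]]'|grep -E 'pos|force';python3 -m pendant '[[0,0.5,0,0],[0,0.5,0,0]]'|grep -E 'pos|force'
```

```text
tool_pos: [0.5381, -0.0488, 0.0277]
ft_force: [-0.6, -2.6, -1.3]
tool_pos: [0.538, -0.0483, 0.0277]
ft_force: [-0.3, -2.4, 0.0]
```

```bash
python3 -m pendant '[[0,0.5,0,0],[0,0.5,0,0]]'|grep -E 'pos|force';python3 -m pendant '[[0,0.5,0,0],[0,0.5,0,0]]'|grep -E 'pos|force'
```

```text
tool_pos: [0.538, -0.0478, 0.0277]
ft_force: [0.1, -1.2, -0.2]
tool_pos: [0.5379, -0.0473, 0.0277]
ft_force: [-0.7, -1.5, -0.9]
```

```bash
python3 -m pendant '[[0,0.5,0,0],[0,0.5,0,0]]'|grep -E 'pos|force';python3 -m pendant '[[0,0.5,0,0],[0,0.5,0,0]]'|grep -E 'pos|force'; python3 - <<'E'
from bench import bot,camera
from h import *
o=bot.observe(); print(o['time'],o['ft_force'],w2j(o['tool_pos']))
p=camera('top'); cv2.imwrite('pics/t6.png',cv2.resize(p['pixels'][170:220,190:270],None,fx=8,fy=8,interpolation=2))
E
```

```text
tool_pos: [0.5379, -0.0469, 0.0277]
ft_force: [1.1, -2.1, -0.4]
tool_pos: [0.5379, -0.0468, 0.0278]
ft_force: [-0.6, -5.0, -1.0]
10.95 [-0.63411443 -5.00241671 -1.01270585] [[-93.09632609  -1.198967    27.76930548]]
```

View pics/t6.png

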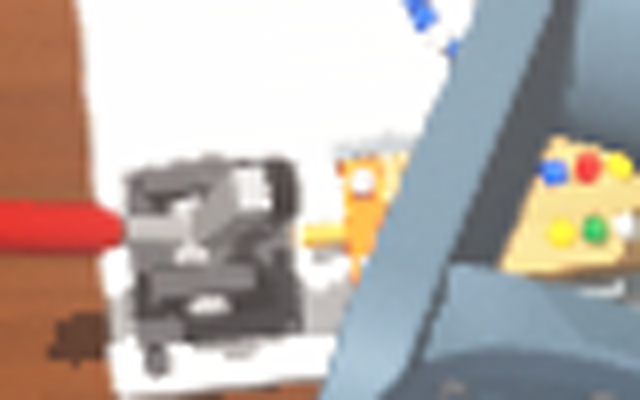

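The force stepped from 2 to 5 N and the motion stalled, so the block is hard against the stop. I'll hold for 0.4 s, then retreat and check that it stays.

```bash
python3 -m pendant '[[0,0.2,0,0],[0,0.2,0,0],[0,0.2,0,0]]'|grep -E 'pos|force'; python3 -m pendant '[[0,-2,0,0],[0,-8,0,0],[0,-20,0,0],[-30,-20,0,0],[-80,-20,0,0],[-140,-20,0,0],[-200,-20,0,0],[-200,-20,0,0],[-200,-20,0,0]]'; python3 - <<'E'
from bench import bot,camera
from h import *
o=bot.observe(); print(o['time'],o['joints'],w2j(o['tool_pos']))
p=camera('wrist'); cv2.imwrite('pics/w6.png',p['pixels']); plan(o,(185,-1.5,228),(175,-1.5,115))
E
```

```text
tool_pos: [0.538, -0.0468, 0.0278]
ft_force: [-0.9, -6.7, -1.1]
time: 12.5
tool_pos: [0.5395, -0.0664, 0.2273]
tool_rot: [2.554, 1.57, 2.651]
ft_force: [-0.7, 0.4, -1.6]
gripper_width: 0.0005
12.5 [-3.40867665e-01  1.21658591e-01  1.69809922e+00  5.48333519e-05
  1.32218816e+00 -4.38511734e-01] [[-112.67334566   -0.86504097  227.25165953]]
tool axes (world cols)
 [[-0.    -0.097  0.995]
 [ 0.     0.995  0.097]
 [-1.     0.    -0.   ]] jig tcp [[-112.7   -0.9  227.3]]
jig x in tool [0. 1. 0.] spin to put tool y on jig x 0.00042692432434933886
(185, -1.5, 228) [ -0.7 297.7   0.8]
(175, -1.5, 115) [112.3 287.7   0.8]
```

View pics/w6.png

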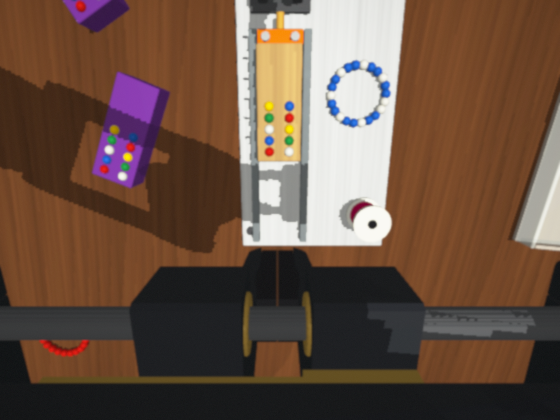

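The block sits against the orange stop (row ≈44, no gap visible) and the pin tail protrudes behind it (row ≈20). Moving over to the far side of the handle.

```bash
python3 -m pendant '[[-5,50,0,0],[-5,100,0,0],[-5,150,0,0],[-5,200,0,0],[-5,250,0,0],[-5,290,0,0],[-5,292,0,0],[-5,292,0,0],[-5,292,0,0]]'; python3 - <<'E'
from bench import bot,camera
from h import *
o=bot.observe(); print(o['time']); plan(o,(180,-1.5,115))
p=camera('scene'); cv2.imwrite('pics/s7.png',cv2.resize(p['pixels'][150:300,230:430],None,fx=4,fy=4,interpolation=2))
W=cloud(p); hsv=cv2.cvtColor(p['pixels'],cv2.COLOR_BGR2HSV)
k=((hsv[...,0]<6)|(hsv[...,0]>174))&(hsv[...,1]>180)&(hsv[...,2]>80); k[:215]=0;k[260:]=0;k[:,:350]=0;k[:,400:]=0
q=w2j(W[k]); print(len(q)); print(q[np.argsort(q[:,0])][::max(1,len(q)//15)].round(0))
E
```

```text
time: 13.68
tool_pos: [0.5112, 0.2232, 0.232]
tool_rot: [-2.79, 1.569, -2.693]
ft_force: [-0.3, 0.5, -0.6]
gripper_width: 0.0004
13.675
tool axes (world cols)
 [[-0.001 -0.096  0.995]
 [-0.001  0.995  0.096]
 [-1.    -0.    -0.001]] jig tcp [[178.3  -0.8 232. ]]
jig x in tool [-0.     1.    -0.001] spin to put tool y on jig x -0.0006898661382616345
(180, -1.5, 115) [117.    1.8   0.8]
157
[[ -49. -718. 1036.]
 [ 110.  -11.  103.]
 [ 113.  -16.   95.]
 [ 116.   -9.  106.]
 [ 119.   -9.  106.]
 [ 121.   -6.  106.]
 [ 124.  -12.  114.]
 [ 127.  -13.  116.]
 [ 129.   -7.  116.]
 [ 132.   -9.  123.]
 [ 134.   -6.  127.]
 [ 137.  -10.  125.]
 [ 140.  -15.  120.]
 [ 142.  -12.  132.]
 [ 145.   -6.  133.]
 [ 152.   -6.  121.]]
```

View pics/s7.png

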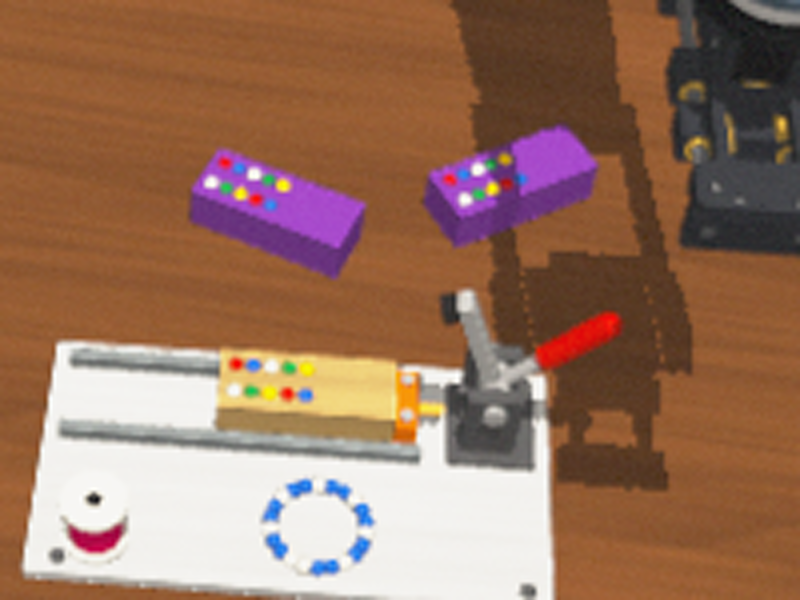

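The block is home with the handle still open. Handle tip (620,320 in the crop) measures jig x≈150, z≈126, in line with the formula. Descending behind it.

```bash
python3 -m pendant '[[50,0,1,0],[90,0,1,0],[115,0,1,0],[117,0,1,0],[117,0,1,0],[117,0,1,0]]'; python3 -m pendant '[[0,-4,0,0],[0,-8,0,0],[0,-12,0,0],[0,-15,0,0],[0,-17,0,0],[0,-19,0,0]]'; python3 - <<'E'
from bench import bot,camera
from h import *
o=bot.observe(); print(o['time']); plan(o)
p=camera('scene'); cv2.imwrite('pics/s8.png',cv2.resize(p['pixels'][150:300,230:430],None,fx=4,fy=4,interpolation=2))
E
```

```text
time: 14.48
tool_pos: [0.5134, 0.2247, 0.1174]
tool_rot: [0.091, 1.568, 0.189]
ft_force: [0.2, -0.3, -0.4]
gripper_width: 0.0001
time: 15.22
tool_pos: [0.5141, 0.2056, 0.1157]
tool_rot: [2.792, 1.571, 2.89]
ft_force: [-0.0, 0.3, 0.0]
gripper_width: 0.0007
15.225
tool axes (world cols)
 [[-0.    -0.098  0.995]
 [ 0.     0.995  0.098]
 [-1.     0.    -0.   ]] jig tcp [[160.5  -2.  115.7]]
jig x in tool [0.    1.    0.001] spin to put tool y on jig x 0.0007630544165071075
```

View pics/s8.png

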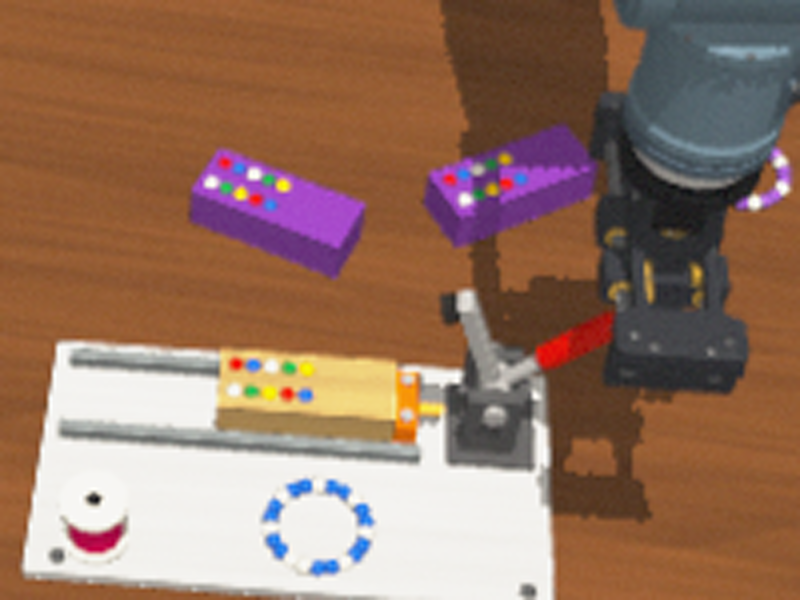

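```bash
python3 -m pendant '[[0,-2,0,0],[0,-4,0,0],[0,-6,0,0],[0,-8,0,0]]'|grep -E "pos|force"; python3 -m pendant '[[0,-2,0,0],[0,-4,0,0],[0,-6,0,0],[0,-8,0,0]]'|grep -E "pos|force"; python3 -m pendant '[[0,-2,0,0],[0,-4,0,0],[0,-6,0,0],[0,-8,0,0]]'|grep -E "pos|force"
```

```text
tool_pos: [0.5151, 0.198, 0.116]
ft_force: [-0.6, 5.0, 2.4]
tool_pos: [0.5158, 0.1899, 0.1159]
ft_force: [-0.4, 5.9, 3.8]
tool_pos: [0.5168, 0.182, 0.116]
ft_force: [0.3, 6.8, 4.7]
```

Forces are moderate (≈8 N total). I'll continue, rising slowly with the handle to relieve friction.

```bash
python3 -m pendant '[[-0.5,-2,0,0],[-1,-4,0,0],[-1.5,-6,0,0],[-2,-8,0,0]]'|grep -E "pos|force"; python3 -m pendant '[[-0.5,-2,0,0],[-1,-4,0,0],[-1.5,-6,0,0],[-2,-8,0,0]]'|grep -E "pos|force"; python3 -m pendant '[[-0.5,-2,0,0],[-1,-4,0,0],[-1.5,-6,0,0],[-2,-8,0,0]]'|grep -E "pos|force"; python3 - <<'E'
from bench import bot,camera
from h import *
o=bot.observe(); print(o['time'],w2j(o['tool_pos']))
p=camera('scene'); cv2.imwrite('pics/s9.png',cv2.resize(p['pixels'][150:300,230:430],None,fx=4,fy=4,interpolation=2))
E
```

```text
tool_pos: [0.5176, 0.1741, 0.1181]
ft_force: [1.1, 6.3, 5.1]
tool_pos: [0.5184, 0.1662, 0.1201]
ft_force: [0.3, 6.9, 5.3]
tool_pos: [0.5192, 0.1582, 0.1222]
ft_force: [0.4, 6.1, 4.2]
18.275 [[112.82257613  -2.44608768 122.1786466 ]]
```

View pics/s9.png

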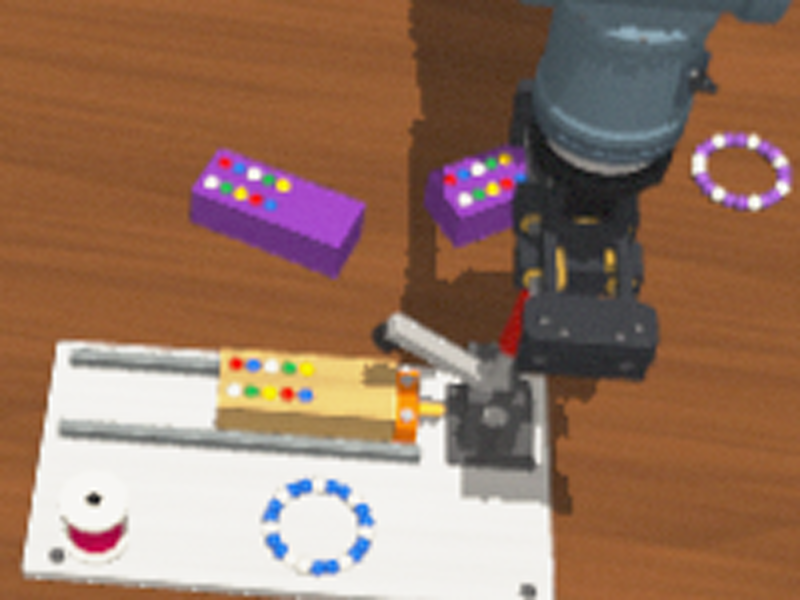

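Handle is near q≈0.6, and the arm is lowering towards the block. Continuing.

```bash
python3 -m pendant '[[-0.5,-2,0,0],[-1,-4,0,0],[-1.5,-6,0,0],[-2,-8,0,0]]'|grep -E "pos|force"; python3 -m pendant '[[-0.5,-2,0,0],[-1,-4,0,0],[-1.5,-6,0,0],[-2,-8,0,0]]'|grep -E "pos|force"; python3 -m pendant '[[0,-2,0,0],[0,-4,0,0],[0,-6,0,0],[0,-8,0,0]]'|grep -E "pos|force"; python3 -m pendant '[[0,-2,0,0],[0,-4,0,0]]'|grep -E "pos|force"
```

```text
tool_pos: [0.5199, 0.1502, 0.1238]
ft_force: [2.6, 6.0, 0.7]
tool_pos: [0.52, 0.1425, 0.1249]
ft_force: [3.3, 6.9, -3.2]
tool_pos: [0.5207, 0.1345, 0.1249]
ft_force: [1.7, 7.3, -1.7]
tool_pos: [0.5209, 0.1303, 0.1248]
ft_force: [0.7, 5.7, -2.1]
```

```bash
python3 -m pendant '[[0,-2,0,0],[0,-4,0,0]]'|grep -E "pos|force"; python3 -m pendant '[[0,-2,0,0],[0,-4,0,0]]'|grep -E "pos|force"; python3 - <<'E'
from bench import bot,camera
from h import *
o=bot.observe(); print(o['time'],w2j(o['tool_pos']))
p=camera('scene'); cv2.imwrite('pics/s10.png',cv2.resize(p['pixels'][150:300,230:430],None,fx=4,fy=4,interpolation=2))
E
```

```text
tool_pos: [0.521, 0.126, 0.1247]
ft_force: [0.8, 4.9, -1.3]
tool_pos: [0.5218, 0.1217, 0.1253]
ft_force: [-0.5, 1.9, -0.4]
20.575 [[ 76.17420764  -1.48610164 125.28588807]]
```

View pics/s10.png

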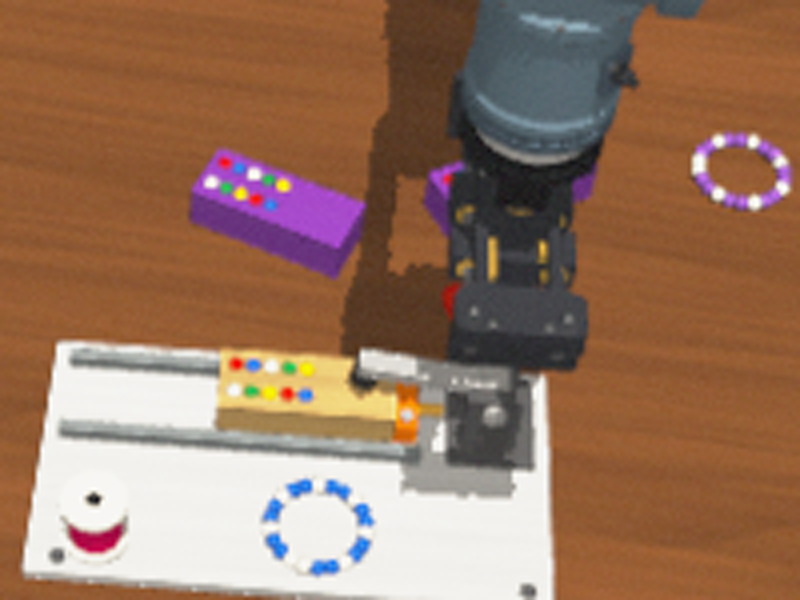

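Almost at the centre; the force has dropped to about 2 N. A few more mm.

```bash
python3 -m pendant '[[0,-2,0,0],[0,-3,0,0]]'|grep -E "pos|force"; python3 -m pendant '[[0,-2,0,0],[0,-3,0,0]]'|grep -E "pos|force"; python3 - <<'E'
from bench import bot,camera
from h import *
o=bot.observe(); print(o['time'],w2j(o['tool_pos']),o['ft_force'])
p=camera('scene'); cv2.imwrite('pics/s11.png',cv2.resize(p['pixels'][150:300,230:430],None,fx=4,fy=4,interpolation=2))
E
```

```text
tool_pos: [0.5228, 0.1187, 0.1259]
ft_force: [-0.9, 1.3, 0.1]
tool_pos: [0.5231, 0.1158, 0.1259]
ft_force: [0.3, -0.6, -0.0]
21.125 [[ 70.21838841  -2.25750738 125.88346234]] [ 0.3349337  -0.60304054 -0.00450707]
```

View pics/s11.png

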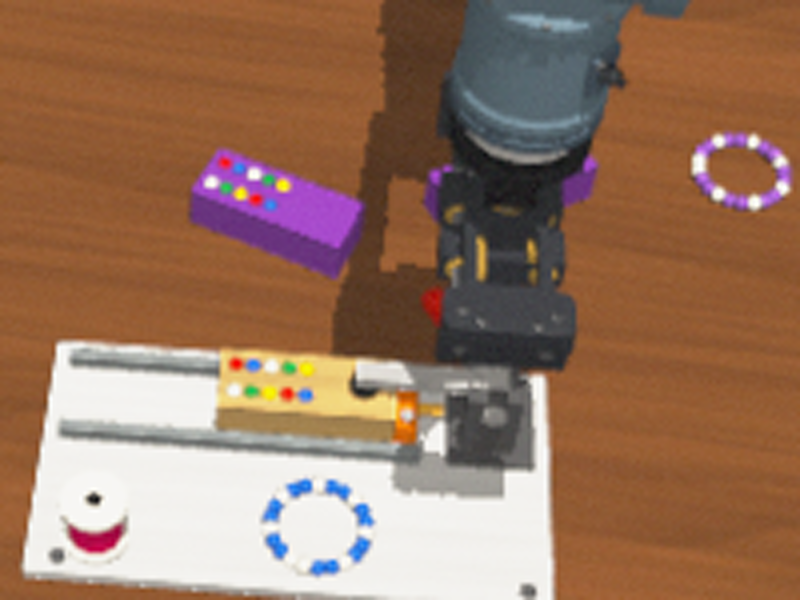

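Force is zero and the handle has moved ahead of the finger, so it has snapped shut. Backing off.

```bash
python3 -m pendant '[[0,2,0,0],[0,4,0,0],[0,10,0,0],[0,20,0,0],[-30,35,0,0],[-80,60,0,0],[-120,110,0,0],[-120,160,0,0],[-120,200,0,0],[-120,200,0,0],[-120,200,0,0]]'; python3 - <<'E'
from bench import bot,camera
from h import *
o=bot.observe(); print(o['time'],o['ft_force'])
p=camera('scene'); cv2.imwrite('pics/s12.png',cv2.resize(p['pixels'][150:300,230:430],None,fx=4,fy=4,interpolation=2))
W=cloud(p); hsv=cv2.cvtColor(p['pixels'],cv2.COLOR_BGR2HSV)
k=((hsv[...,0]<6)|(hsv[...,0]>174))&(hsv[...,1]>180)&(hsv[...,2]>80); k[:205]=0;k[243:]=0;k[:,:320]=0;k[:,390:]=0
q=w2j(W[k]); q=q[(q[:,2]<200)]; print(len(q),np.polyfit(q[:,0],q[:,2],1), q[:,0].min(),q[:,0].max(),q[:,2].max())
p=camera('top'); cv2.imwrite('pics/t12.png',cv2.resize(p['pixels'][130:230,170:340],None,fx=4.4,fy=4.4,interpolation=2))
E
```

```text
time: 22.55
tool_pos: [0.5029, 0.3152, 0.2454]
tool_rot: [-2.384, 1.57, -2.285]
ft_force: [0.1, -0.2, 0.2]
gripper_width: 0.0001
22.55 [ 0.07493681 -0.1621145   0.19025517]
121 [ -2.07108627 225.81808794] 33.33314643282169 80.71702968650894 142.9806627001341
```

View pics/s12.png

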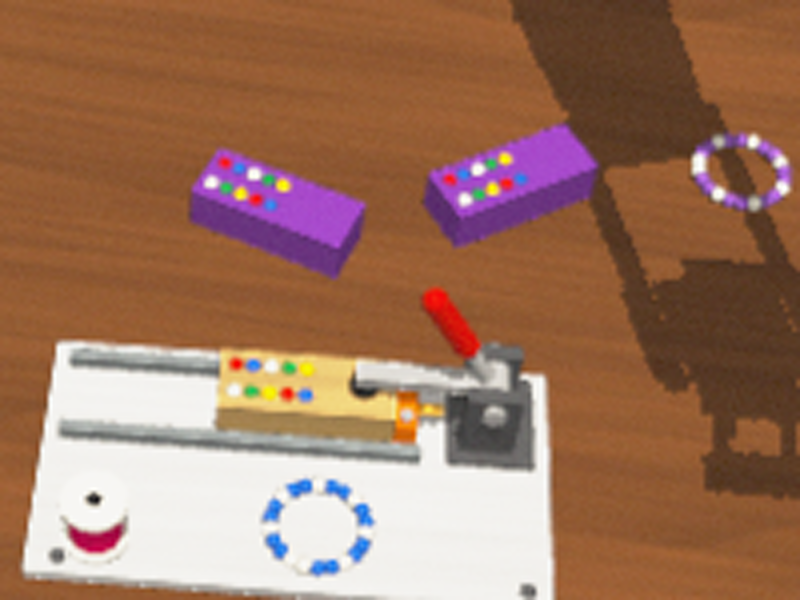

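View pics/t12.png

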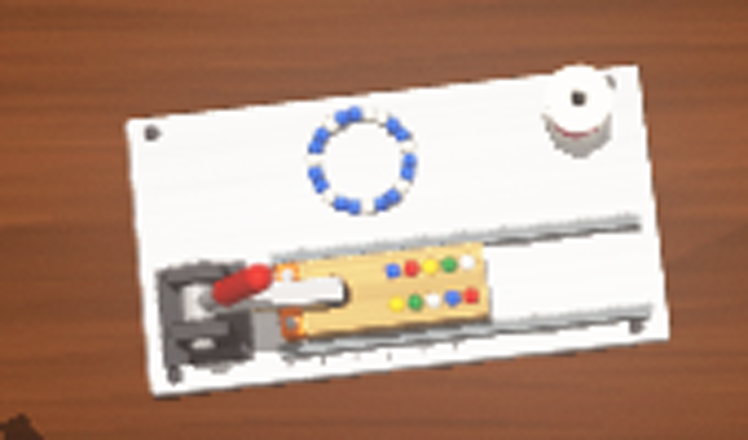

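```bash
python3 -c "
from bench import job; print(job.finish_job())"
```

```text
the job is handed in; nothing more can be done
None
```

The wooden block is home against the orange stop and the clamp is shut on it. I handed the job in at about 22.7 s of the 64 s allowed; no verdict was reported.

**Seating the block:** I pushed it along the channel with the closed fingertips at 2–3 N. At the stop the force rose to 5 N, then to 6.7 N when I held it there for 0.4 s. The pictures showed no visible gap and the pin's tail sticking out behind the stop.

**Closing the clamp:** I pushed the red handle over near its end. The highest reading was about 9 N, against the 20 N limit. Readings came only at the end of each short move, so peaks in between were not seen. The push force fell to zero as the clamp snapped shut, and I then backed off.

**Last checks:**
- **Clamp:** it stayed shut after I let go. The red handle's end reaches jig x of about 33 mm, which matches a joint value near 1.25. A rough line fit to the handle gave about 64° instead of the expected 60°; I put that down to depth noise.
- **Block:** the pad is on the block and the block is still against the stop. I could not measure the pad's force on it.
- **Bystanders:** the spool and blue bangle look unmoved in the last pictures, and the violet bangle looks unmoved in the scene view. I did not re-check the red bangle, jar or pliers; the arm never worked near the jar or pliers and passed only high above the red bangle.
- **Robot:** it is clear of everything, with wrist force near zero.

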